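Gauge a sausage-stuffing tube

ROBOT

A 7-joint arm with a two-finger parallel gripper is mounted at the origin on the work surface. World frame = base frame: x ahead of the robot, y to its left, z up, the work surface at z = 0. Lengths are in mm, angles in rad, forces in N, time in s.
With the tool pointing down it reaches from about 400 to 875 mm from the base axis. Payload 19.3 kg.
Tool frame: the origin (TCP) lies at the very end of the fingers, on their centre line; the grasp point (between the pads) lies 19 mm behind it (grip_point_offset is the z of the grasp point in the tool frame, in mm); z points along the fingers, x is the direction in which the jaws open and shut, and the axes are right-handed (so a half turn about z gives the same grasp; the last joint's range is limited). The gripper opens to 85 mm and grips with 20 to 120 N. Pads are 22 mm wide; open, the fingers measure 114 mm over their backs; the gripper's body (76 mm by 85 mm) begins 54 mm behind the grasp point. The pads swing forward as they close: fully open they stand 13 mm farther back than shut.
Start: joints at [-1.367, 0.521, -0.036, 1.599, 0.021, 1.021, -0.113], TCP at [169.014, 601.705, 231.291] pointing down, gripper open.
Joint ranges: [-2.91, 2.91], [-0.3, 2.13], [-1.5, 1.42], [0.17, 2.43], [-1.26, 4.41], [0.16, 1.93], [-2.52, 2.52]. Speed limits (rad/s): [1.89, 1.89, 2.39, 2.39, 3.01, 3.01, 3.01].

INTERFACE

Orientations are given as a 3x3 rotation matrix whose columns are the frame's x, y, z axes.
In Python, from workcell import movep, movel, goto_joints, open_gripper, clamp, wait, inverse_kinematics, read_state, camera, PlanningError, finish_job, grip_point_offset gives the robot as it stands. Calls block until the motion is done:
- movep(position, orientation): joint-space move of the TCP to a pose.
- movel(position, frame=None, max_speed=150, guard=None): straight line of the TCP; frame=None keeps the orientation; max_speed is the mean speed in mm/s. With guard (N) it stops when the force on the tool has changed by that much, and returns True; else False.
- goto_joints(angles): joint-space move.
- open_gripper() and clamp(): open the fingers fully, or close them until they stop; the grip force is fixed at half the most.
- wait(seconds).
- inverse_kinematics(position, orientation): joint angles nearest the present ones, or None.
- read_state(): the state.
- camera(name): name is "scene" or "top" or "wrist"; returns a dict with "image" (384x512x3 uint8, blue, green, red), "range_z" (384x512 float32, mm along the optical axis (not along the pixel's ray), 0 where there is no reading), "fx", "fy", "cx", "cy" (pixels), "cam_to_world" (4x4, takes a point from camera to world coordinates). Camera axes: x right, y up, looking along -z (the intrinsics and any distortion apply to the point x, -y, -z); pixel columns grow to the right and rows downward; lengths in mm; the calibration is good to about 2 mm. A picture is of the moment at which its call begins.
A pose or a line that the arm cannot do raises PlanningError and nothing moves.
- finish_job(): hands the job in, once; it reports no verdict.
The state is a dict: "time": time; "qpos": joint angles; "qvel": joint speeds; "joint_efforts": joint torques, N m; "eef_pos": TCP position; "tool_rot": TCP orientation; "ft_force": force on the tool from outside, world axes, zero at the start; "torque": the same for the moment, N m; "finger_gap": finger opening in mm.
Only numpy, scipy, OpenCV 4.12 (cv2) and the standard library are available. Lean on these libraries where they do the work, as an engineer would, in place of code of your own. Each camera call takes 0.05 s, during which the arm holds its last target.

TASK

Stand the steel stuffing tube with the blue band on its flange in the bench caliper, between the two blades, and let go of it. Then, moving the jaw only by its red thumb block and never touching the blades, slide it gently shut until the tube is lightly held between both blades, with only a few newtons and without making the moving blade lean noticeably. Take the hand away and leave the tube there upright, lightly held so that its size can be read, with the board's other parts and the mug undisturbed.

Things in the scene. Friction and masses are not known exactly. Their poses are not given: they have to be found in the camera images.
- bed (a point): Middle of the measuring place, on top of the fixed caliper's white base plate (150 x 210 mm, 10 mm high). Caliper axes: x square to the beam, from the blades' free tips to the beam; y along the beam, from the fixed blade to the moving one; z up. From here the beam's middle is at x = +55 mm, the blade tips at x = -35 mm. A tube stands well with its centre at x = -15 to +15 mm.
- fixed_blade (a point): Point on the fixed blade's measuring face (a plane square to y), 55 mm from the beam's middle, at mid height; it lies at y = -30 mm, z = +22 mm from bed; axes as bed. Both blades are steel, 10 mm thick, 22 mm high, 21 to 43 mm above the table: a tube's flange passes under them.
- slide (a joint): Opening of the caliper in m: the gap between the two blades' measuring faces (0 = shut, 0.09 = fully open). The carriage drags with about 4 N of friction all along the beam and stays where it is left, so a light grip on the tube remains after the hand is removed.
- thumb_block (a point): Centre of the red thumb block on the carriage, over the beam; axes as bed. 30 (x) by 26 (y) by 34 mm high, 44 to 78 mm above the table. Its outer face is at y = +13 mm, flush with the carriage's end (34 mm wide); behind it are only the beam and its end post, up to 44 mm above the table. Pushed towards -y it closes the jaw. The moving blade's face is at y = -37 mm.
- jaw_blade (a point): Point on the moving blade's measuring face, 55 mm from the beam's middle, at mid height (32 mm above the table); its y points away from the fixed blade. The blade is sprung on the carriage about an upright pivot at the beam (50 N m/rad, about 16 N per mm here): pressed on a part it leans back; about 14 N here leans it by 0.015 rad, which is already too hard.
- jaw: The moving steel blade itself, 90 x 10 x 22 mm. Origin at table height on its pivot under the middle of the beam, in the plane of its measuring face; axes as bed when it does not lean.
- anvil: The fixed steel blade, 90 x 10 x 22 mm, with its root block on the beam. Origin 10 mm below bed and at x = +10 mm, y = +20 mm from it; axes as bed.
- steel_tube_mid (a point): Centre, half-way up, of the bright steel stuffing tube with a blue band: 85 mm tall, standing on a 46 mm wide, 4 mm thick flange; the tube itself is 30 to 38 mm across outside (worn: its true size is what is to be gauged). z is its axis, up. About 0.1 to 0.2 kg. It starts standing on the yellow board.
- steel_tube: The same steel tube, origin at the centre of its underside.
- green_tube_mid (a point): Centre, half-way up, of a green plastic stuffing tube, 85 mm tall, 43 mm across, flange 56 mm. It stands on the board; to be left alone.
- pusher_mid (a point): Centre, half-way up, of a wooden pusher, 90 mm tall, 26 mm across with a 40 mm foot. It stands on the board; to be left alone.
- board: Yellow cutting board, 220 x 320 x 12 mm, fixed; origin at the centre of its underside, longer side along its y. The steel tube, green tube and pusher stand about 90 mm apart in a row along its y, in any order.
- mug: White mug, 80 mm wide, 90 mm tall, origin under its centre; stands beyond the board; to be left alone.
Things that resemble listed ones, but are neither listed nor needed, are in the scene too. Leave any purple look-alike of the steel_tube alone.

How it is judged:
By the outcome, as a careful person would: the job done as asked, in the order asked, and still so for the second after the job is handed in, with the robot touching nothing.
It also fails if it takes over 54 s, if anything falls off the work surface, if the arm or the gripper's body presses on something with over 40 N, if the wrist force passes 120 N, or if a joint passes its speed limit or range.

## Working session

There is one attempt and no reset: what is moved stays moved. The work goes in short steps, each a Python script; the robot and the scene stay as the last script left them, time stands still between calls to the robot, and variables do not carry over. Pictures are saved under pics/ and viewed, and the job is handed in when it is done.

```bash
ls; mkdir -p pics; python3 - <<'E'
from workcell import *
import cv2,numpy as np
print(read_state(), grip_point_offset)
for n in ["scene","top","wrist"]:
    c=camera(n); cv2.imwrite(f"pics/{n}0.png",c["image"]); np.savez(f"pics/{n}0.npz",**c)
    print(n,c["fx"],c["fy"],c["cx"],c["cy"],c["cam_to_world"].round(3).tolist(), [k for k in c])
E
```

```text
pics
{'time': 0.0, 'qpos': array([-1.36722038,  0.52202032, -0.03633869,  1.60001041,  0.02117455,
        1.0211157 , -0.11280258]), 'qvel': array([ 0.00111555,  0.00095166, -0.00094335,  0.00082433,  0.00071222,
        0.00123827,  0.00084945]), 'joint_efforts': array([-2.80587810e-04, -9.27102184e+01,  1.97959006e+00, -3.69936454e+01,
        1.78748503e-02,  8.24090035e-03, -1.25473093e-05]), 'eef_pos': array([168.90963406, 601.38060448, 230.72081315]), 'tool_rot': array([[ 2.70383952e-01,  9.62752539e-01, -2.60791139e-04],
       [ 9.62751865e-01, -2.70384072e-01, -1.14051477e-03],
       [-1.16854726e-03,  5.72997365e-05, -9.99999316e-01]]), 'ft_force': array([ 0.12159069, -0.38240775, -0.30235864]), 'torque': array([-0.02839085,  0.00075261, -0.00790053]), 'finger_gap': 85.24052809549237} -18.700000000000003
scene 422.4453469544501 422.4453469544501 254.37244200763712 184.94628624047124 [[0.563, -0.546, 0.62, 1182.84], [0.826, 0.352, -0.441, -486.62], [0.023, 0.76, 0.649, 700.357], [0.0, 0.0, 0.0, 1.0]] ['image', 'range_z', 'fx', 'fy', 'cx', 'cy', 'cam_to_world']
top 432.06453049855793 432.06453049855793 252.8796374090172 193.02567982147193 [[0.035, 0.971, -0.235, 398.175], [-0.999, 0.034, -0.007, -62.977], [0.002, 0.235, 0.972, 903.767], [0.0, 0.0, 0.0, 1.0]] ['image', 'range_z', 'fx', 'fy', 'cx', 'cy', 'cam_to_world']
wrist 305.3836622802686 305.3836622802686 254.52017260960938 199.41254651563227 [[0.269, -0.913, -0.305, 90.651], [0.963, 0.255, 0.087, 623.419], [-0.002, -0.318, 0.948, 373.27], [0.0, 0.0, 0.0, 1.0]] ['image', 'range_z', 'fx', 'fy', 'cx', 'cy', 'cam_to_world']
```

View pics/scene0.png

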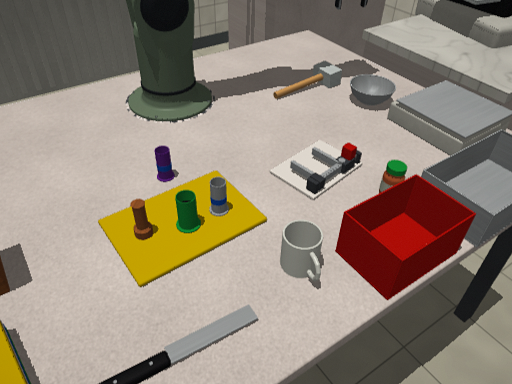

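View pics/top0.png

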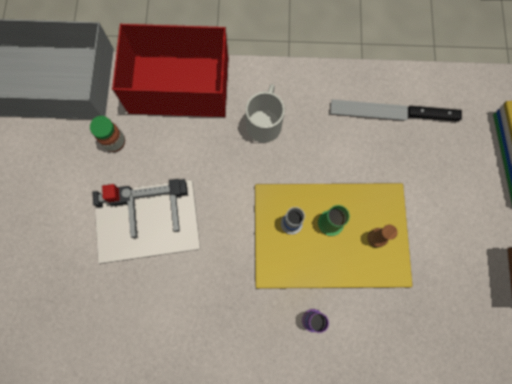

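View pics/wrist0.png

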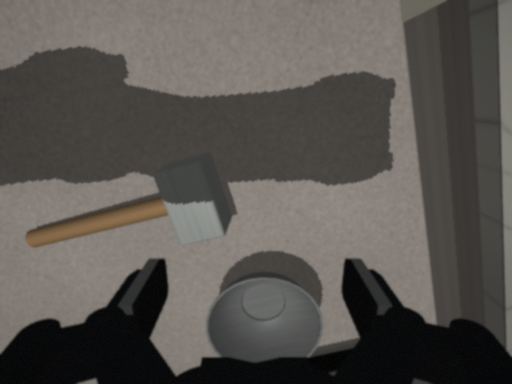

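The steel tube stands nearest the caliper on the board (top ≈(293,218), scene ≈(218,195)). The caliper's plate is at top ≈(147,222), with the red block at (110,192) and the fixed blade at column 175.

```bash
cat > h.py <<'E'
import numpy as np,cv2
def cloud(c):
    d=c["range_z"].astype(float); v,u=np.indices(d.shape)
    x=(u-c["cx"])/c["fx"]*d; y=-(v-c["cy"])/c["fy"]*d
    P=np.stack([x,y,-d,np.ones_like(d)],-1)@c["cam_to_world"].T
    P=P[...,:3]; P[d<=0]=np.nan; return P
def load(n): return dict(np.load(f"pics/{n}.npz"))
E
python3 - <<'E'
from h import *
for n in ["top0","scene0"]:
    c=load(n);P=cloud(c);im=c["image"].astype(int);hsv=cv2.cvtColor(c["image"],cv2.COLOR_BGR2HSV)
    H,S,V=[hsv[...,i].astype(int) for i in range(3)]
    box=(slice(0,384),slice(0,512))
    def rep(name,m):
        p=P[m&np.isfinite(P[...,0])]
        if len(p): print(n,name,len(p),p.min(0).round(1),np.median(p,0).round(1),p.max(0).round(1))
    red=((H<6)|(H>174))&(S>150)&(V>60)
    # table height
    rep("redblk",red&(abs(P[...,2]-62)<25)&(P[...,0]<560)&(abs(P[...,1])<400)& (P[...,0]>350))
    rep("blue",(H>105)&(H<130)&(S>100)&(P[...,0]>400)&(P[...,0]<600)&(abs(P[...,1])<400))
    rep("board",(H>20)&(H<32)&(S>150)&(abs(P[...,2]-12)<6)&(P[...,0]>300))
    rep("table",(abs(P[...,2])<6)&(S<60)&(V>120))
    rep("green",(H>60)&(H<90)&(S>150)&(P[...,1]<50)&(P[...,0]>300)&(P[...,2]>80))
for n,b in [("top0",(80,160,230,130)),("top0",(240,160,180,140)),("scene0",(260,130,110,70)),("scene0",(180,160,70,70))]:
    c=load(n);x,y,w,h=b;s=min(800//w,600//h)
    cv2.imwrite(f"pics/crop_{n}_{x}.png",cv2.resize(c["image"][y:y+h,x:x+w],None,fx=s,fy=s,interpolation=cv2.INTER_CUBIC))
E
ls pics
```

```text
top0 blue 1 [ 536.  -127.1   56.2] [ 536.  -127.1   56.2] [ 536.  -127.1   56.2]
top0 board 13340 [ 418.9 -382.8    6. ] [ 515.3 -222.4   11.1] [644.5 -63.7  17.6]
top0 table 125558 [ 219.2 -646.4   -6. ] [521.  -43.1  -0.7] [949.8 545.1   6. ]
scene0 blue 87 [ 548.8 -157.7   39.3] [ 567.  -148.2   50.5] [ 572.1 -130.2   59.7]
scene0 board 7792 [ 422.  -386.2    6. ] [ 570.5 -257.7   12.5] [651.2 -60.   17.4]
scene0 table 89656 [-253.7 -616.9   -5.7] [ 548.  -225.3    0.8] [951.  801.8   6. ]
scene0 green 220 [ 534.2 -242.5   80.2] [ 562.8 -223.4   89. ] [ 578.9 -200.8   99.3]
crop_scene0_180.png
crop_scene0_260.png
crop_top0_240.png
crop_top0_80.png
scene0.npz
scene0.png
top0.npz
top0.png
wrist0.npz
wrist0.png
```

View pics/crop_top0_80.png

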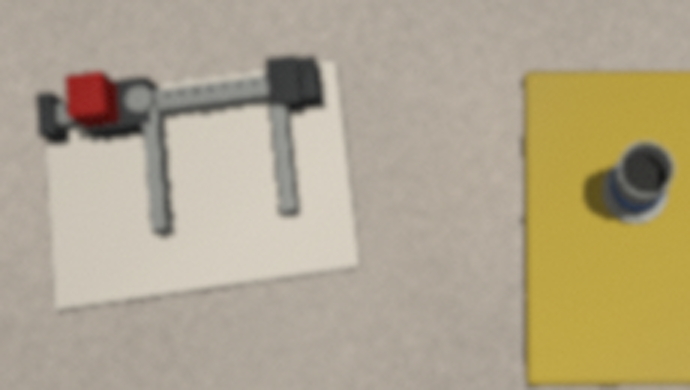

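View pics/crop_scene0_260.png

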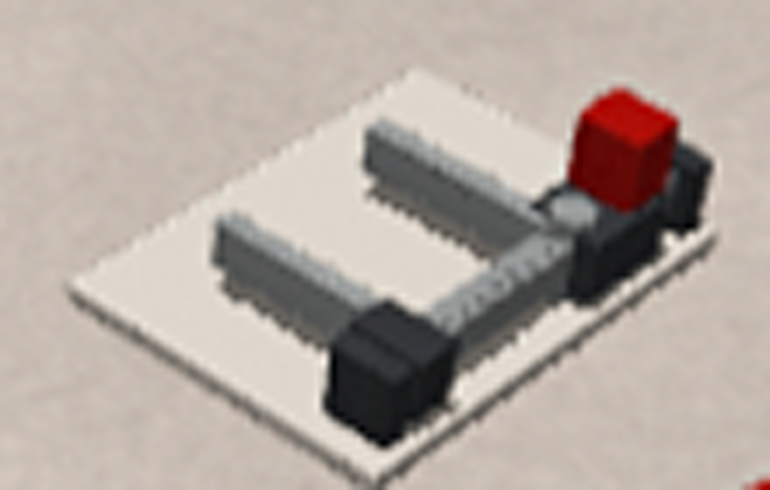

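```bash
python3 - <<'E'
from h import *
for n in ["top0","scene0"]:
    c=load(n);P=cloud(c);hsv=cv2.cvtColor(c["image"],cv2.COLOR_BGR2HSV)
    pts=[(110,192),(177,187),(131,230),(175,225),(190,250),(100,255),(293,218),(297,212),(281,222),(258,186),(402,186)] if n=="top0" else [(349,152),(317,183),(218,205),(218,183),(349,148),(218,195)]
    for u,v in pts: print(n,(u,v),P[v,u].round(1),c["range_z"][v,u].round(1),hsv[v,u])
E
```

```text
top0 (110, 192) [590.  223.8  77.2] 850.4 [  1 194 154]
top0 (177, 187) [612.4  98.6  46.6] 884.6 [75  8 63]
top0 (131, 230) [521.2 184.9  42.5] 867.7 [ 36   9 144]
top0 (175, 225) [534.3  97.2  43.4] 869.4 [ 30  10 152]
top0 (190, 250) [488.8  68.7   8.5] 892.4 [ 19  28 175]
top0 (100, 255) [472.  252.6  10.2] 888.0 [ 20  25 203]
top0 (293, 218) [ 552.9 -138.    65.2] 851.0 [30 14 54]
top0 (297, 212) [ 564.9 -145.6   66.6] 852.4 [30 18 42]
top0 (281, 222) [ 553.1 -117.7   13.5] 901.4 [24 60 81]
top0 (258, 186) [629.4 -67.3  11.6] 921.5 [ 23 151 182]
top0 (402, 186) [ 640.7 -375.1    9.5] 924.1 [ 23 144 177]
scene0 (349, 152) [603.4 218.8  68.7] 1080.1 [  1 245 100]
scene0 (317, 183) [632.6  89.8  44.7] 1020.8 [108  25  52]
scene0 (218, 205) [ 566.5 -148.2   41.2] 959.1 [110 144  83]
scene0 (218, 183) [ 538.3 -130.1   78.3] 960.5 [105   6  80]
scene0 (349, 148) [600.7 218.9  79.5] 1074.9 [  1 240 175]
scene0 (218, 195) [ 567.7 -147.7   72.3] 938.5 [60  3 80]
```

```bash
cat >> h.py <<'E'
def plane(c,uv,z):
    uv=np.atleast_2d(uv).astype(float)
    r=np.c_[(uv[:,0]-c["cx"])/c["fx"],-(uv[:,1]-c["cy"])/c["fy"],-np.ones(len(uv))]@c["cam_to_world"][:3,:3].T
    o=c["cam_to_world"][:3,3]; t=(z-o[2])/r[:,2]; return o+r*t[:,None]
E
python3 - <<'E'
from h import *
for n in ["top0","scene0"]:
    c=load(n);P=cloud(c);hsv=cv2.cvtColor(c["image"],cv2.COLOR_BGR2HSV)
    z=P[...,2]
    H,S,V=[hsv[...,i].astype(int) for i in range(3)]
    X,Y=P[...,0],P[...,1]
    # plate: depth in 6..14
    reg=(X>400)&(X<680)&(Y>20)&(Y<300)
    m=(reg&(z>6)&(z<15)&(V>110)).astype(np.uint8)
    m=cv2.morphologyEx(m,cv2.MORPH_OPEN,np.ones((3,3)))
    cs=max(cv2.findContours(m,0,2)[0],key=cv2.contourArea)
    q=plane(c,cs[:,0,:],10)[:,:2].astype(np.float32)
    print(n,"plate",cv2.minAreaRect(q))
    ms=reg&(z>36)&(z<48)
    red=ms.copy(); 
    # blades: points near z 43, x<570
    for lo,hi,nm in [(60,130,"fixed"),(150,215,"moving")]:
        b=reg&(abs(z-43)<4)&(X<575)&(Y>lo)&(Y<hi); p=P[b][:,:2].astype(np.float32)
        l=cv2.fitLine(p,cv2.DIST_HUBER,0,.01,.01).ravel(); s=np.sign(l[0])
        print(nm,len(p),"ang",np.degrees(np.arctan2(s*l[1],s*l[0])),l[2:],p.min(0),p.max(0))
    r=((H<6)|(H>174))&(S>150)&reg&(z>60); p=P[r&(z>72)]
    print("red top",len(p),cv2.minAreaRect(p[:,:2].astype(np.float32)),p[:,2].mean())
    # steel tube rim
    t=(X>500)&(X<610)&(Y>-185)&(Y<-100)&(z>90); p=P[t]
    print("tube",len(p),p.min(0),p.max(0),cv2.minEnclosingCircle(p[:,:2].astype(np.float32)))
    t=(X>500)&(X<610)&(Y>-185)&(Y<-100)&(z>25); p=P[t]; print("tube all",p.min(0),p.max(0),np.median(p,0))
    g=(X>500)&(X<620)&(Y>-260)&(Y<-185)&(z>90);p=P[g]; print("green",len(p),cv2.minEnclosingCircle(p[:,:2].astype(np.float32)))
E
```

```text
top0 plate ((534.5616455078125, 163.37501525878906), (125.9225082397461, 209.6180877685547), 10.250763893127441)
fixed 128 ang 10.447358 [549.1128   100.373505] [524.2689   92.47795] [574.85547 108.57198]
moving 174 ang 9.870223 [541.2832  187.20378] [508.8226 177.0738] [574.6705 198.6249]
red top 167 ((590.5108642578125, 227.05032348632812), (27.47229766845703, 22.28925323486328), 9.324593544006348) 77.05076183926397
tube 76 [ 532.3725763  -156.31074762   90.50663293] [ 568.78580911 -120.0310447    98.8770705 ] ((550.668212890625, -138.41543579101562), 18.384552001953125)
tube all [ 531.69793813 -156.31074762   25.79106375] [ 568.78580911 -119.6810401    98.8770705 ] [ 550.06106002 -137.8966121    67.73046099]
green 86 ((553.8024291992188, -220.3771514892578), 21.720483779907227)
scene0 plate ((554.661865234375, 75.30097961425781), (76.63655090332031, 166.9544677734375), 77.70179748535156)
fixed 70 ang 8.989074 [552.3091   98.02523] [526.80756  90.56604] [574.1427 107.8467]
moving 87 ang 11.073951 [541.7096 184.2488] [508.3268  176.77641] [574.6631  196.22292]
red top 83 ((594.8757934570312, 225.9986114501953), (28.552513122558594, 23.68754768371582), 11.675034523010254) 77.86822235492029
tube 99 [ 533.51350362 -157.98162977   90.12099243] [ 571.06567647 -120.21907858   99.71519023] ((551.7647705078125, -139.63211059570312), 19.844181060791016)
tube all [ 532.53877175 -157.98162977   25.20479275] [ 572.05533344 -120.21907858   99.71519023] [ 563.67103741 -143.25781168   73.38036928]
green 134 ((556.4578857421875, -220.3648681640625), 22.954444885253906)
```

View pics/crop_scene0_180.png

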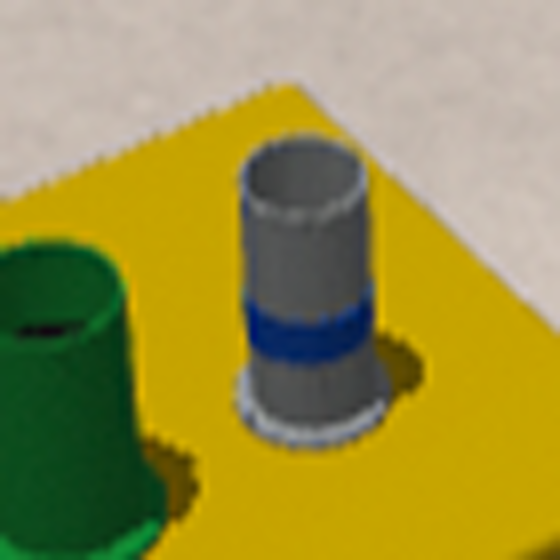

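The depth heights agree with the given sizes: block 78, blades 43, plate 10 and tube top 97. The caliper yaw is about 10°. The thumb-block position and the blade positions agree to about 1 mm. Next I approach the tube.

```bash
cat >> h.py <<'E'
YAW=np.radians(10.2)
EX=np.array([np.cos(YAW),np.sin(YAW),0]);EY=np.array([-np.sin(YAW),np.cos(YAW),0])
BED=np.array([552.8,135.1,10.]); THUMB=np.array([592.5,226.5,61.])
def Rot(s=1): # tool x along s*EX
    x=s*EX; z=np.array([0,0,-1.]); return np.c_[x,np.cross(z,x),z]
TUBE=np.array([551.3,-139.0,12.])
E
python3 - <<'E'
from h import *
from workcell import *
for s in (1,-1):
    q=[inverse_kinematics(p,Rot(s)) for p in (TUBE+[0,0,180],BED+[0,0,150],THUMB+[0,0,40])]
    print(s,[None if a is None else np.round(a,2) for a in q])
q=read_state()['qpos']
s=min((1,-1),key=lambda s:abs(inverse_kinematics(TUBE+[0,0,180],Rot(s))-q).max()); print(s)
movep(TUBE+[0,0,180],Rot(s))
st=read_state();print(st['time'],st['eef_pos'],st['ft_force'])
c=camera("wrist");cv2.imwrite("pics/w1.png",c["image"]);np.savez("pics/w1.npz",**c)
E
```

```text
1 [array([-0.37,  0.6 ,  0.76,  1.82, -0.5 ,  0.93,  0.79]), array([-0.64,  0.56,  0.42,  1.83, -0.31,  0.81,  0.12]), array([-0.65,  0.71,  0.29,  1.69, -0.27,  0.78, -0.06])]
-1 [array([-0.58,  0.86,  1.23,  1.83, -0.9 ,  1.14, -1.99]), array([-1.05,  0.92,  1.22,  1.85, -0.98,  1.13, -2.42]), array([ 0.26,  1.06, -1.28,  1.64,  1.06,  1.29,  2.09])]
1
3.0833 [ 551.52317457 -138.18829914  191.9145881 ] [0.58620526 0.12731032 0.0302042 ]
```

View pics/w1.png

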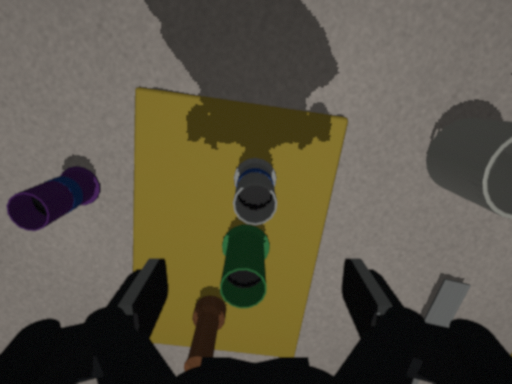

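The wrist view shows the steel tube at (255,190), centred between the fingers, with the green tube behind it. I measure its rim and flange.

```bash
python3 - <<'E'
from h import *
c=load("w1");P=cloud(c);X,Y,z=[P[...,i] for i in range(3)]
reg=(X>500)&(X<610)&(Y>-185)&(Y<-95)
print("board",np.nanmedian(z[(X>460)&(X<520)&(Y>-185)&(Y<-95)]))
p=P[reg&(z>93)];print(len(p),p[:,2].max(),cv2.minEnclosingCircle(p[:,:2].astype(np.float32)),p.min(0),p.max(0))
for lo,hi in [(25,45),(45,65),(65,85),(85,94)]:
    p=P[reg&(z>lo)&(z<hi)]
    xy=p[:,:2]; A=np.c_[2*xy,np.ones(len(xy))]; 
    s=np.linalg.lstsq(A,(xy**2).sum(1),rcond=None)[0]; print(lo,len(p),s[:2],np.sqrt(s[2]+s[0]**2+s[1]**2),p[:,0].min(),p[:,0].max(),p[:,1].max())
E
```

```text
board 251.85681884521944
19455 280.1693538838624 ((555.2613525390625, -136.4979248046875), 58.84452438354492) [ 500.00348254 -158.40284671   93.00899538] [ 609.99808033 -113.26731111  280.16935388]
25 112 [ 552.2488578  -140.52310652] 18.01346244969834 534.9142196931888 566.5334449143675 -121.93924454877903
45 195 [ 552.26694032 -140.47819349] 18.235307482361932 533.8130621861252 569.814715759956 -121.85530854302161
65 1165 [ 552.25597183 -140.05894146] 13.93800199759965 534.2603677254833 569.3410158831701 -121.9710326180451
85 272 [ 552.14435313 -139.73825857] 17.224185477355007 534.3270163467447 568.9605828733517 -122.13259585282495
```

```bash
sed -i 's/^TUBE=.*/TUBE=np.array([552.0,-140.1,12.])/' h.py; python3 - <<'E'
from h import *
from workcell import *
print(movel(TUBE+[0,0,42],frame=Rot(1),max_speed=120,guard=15))
st=read_state();print(st['time'],st['eef_pos'],st['ft_force'])
clamp()
st=read_state();print(st['time'],st['eef_pos'],st['ft_force'],st['finger_gap'])
movel(TUBE+[0,0,140],frame=Rot(1),max_speed=150)
st=read_state();print(st['time'],st['eef_pos'],st['ft_force'],st['finger_gap'])
t=BED-7*EY
movep(t+[0,0,42+70],Rot(1))
wait(0.2)
st=read_state();print(st['time'],st['eef_pos'],st['ft_force'],st['finger_gap'])
for n in ["wrist","top","scene"]:
    c=camera(n);cv2.imwrite(f"pics/{n}2.png",c["image"]);np.savez(f"pics/{n}2.npz",**c)
E
```

```text
False
4.4333 [ 552.3366806  -140.20554348   54.60506546] [0.50852052 0.08146886 0.0497949 ]
4.95 [ 552.07909227 -140.07572126   54.37960362] [-2.43504617 -0.13452125  8.4009651 ] 35.04246317924276
5.75 [ 551.6766154  -139.81442573  151.29005173] [ 0.05039344 -0.52815628 -0.59936678] 35.336322808808035
7.0 [554.36269303 126.77602056 122.19484156] [ 0.40891015  0.35365977 -1.64353472] 35.375488099409054
```

View pics/wrist2.png

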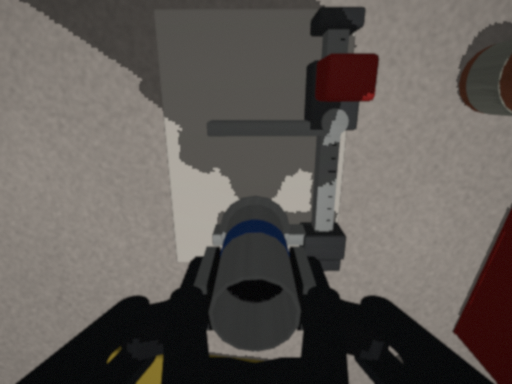

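View pics/scene2.png

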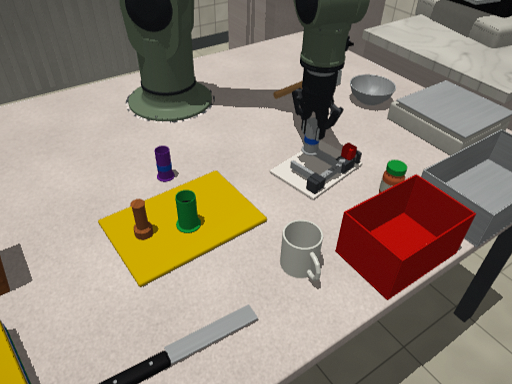

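The tube is held (finger gap 35.3 mm). The moving blade at row 128 in the wrist view lies parallel to the tool. I refine the caliper pose from this closer view.

```bash
python3 - <<'E'
from h import *
c=load("wrist2");P=cloud(c);z=P[...,2]
Q=P-BED; cx=Q@EX; cy=Q@EY
v,u=np.indices(z.shape)
def s(n,m):
    print(n,m.sum(),"x",np.percentile(cx[m],[1,50,99]).round(1),"y",np.percentile(cy[m],[1,50,99]).round(1),"z",np.median(z[m]).round(1))
s("movblade",(abs(z-43)<3)&(cx<20)&(cx>-60)&(cy>30)&(cy<80))
for a,b in [(-30,-15),(0,15)]:
    s("mov part",(abs(z-43)<3)&(cx<b)&(cx>a)&(cy>30)&(cy<80))
s("redtop",(abs(z-78)<3)&(cx>25)&(cx<80)&(cy>60)&(cy<130))
s("fixroot/blade tops",(abs(z-43)<3)&(cx<38)&(cx>20)&(cy<-10)&(cy>-60))
s("fixblade tip",(abs(z-43)<3)&(cx<20)&(cx>-60)&(cy<-20)&(cy>-60))
s("rootblk",(z>36)&(z<60)&(cx>40)&(cx<90)&(cy<-5)&(cy>-70))
s("beam",(z>20)&(z<50)&(cx>30)&(cx<90)&(cy<25)&(cy>5))
# plate edges
m=(abs(z-10)<3)&(abs(cx)<120)&(abs(cy)<170); s("plate",m)
# tube held: cylinder
t=(u>200)&(u<305)&(z>70)&(z<140)&(np.abs(cx)<30)&(np.abs(cy+7)<30)
p=np.c_[cx[t],cy[t]];
for lo,hi in [(60,80),(80,100),(100,125)]:
    m=(z>lo)&(z<hi)&(abs(cx)<30)&(abs(cy+7)<30)&(u>200)&(u<305)
    if m.sum()>20:s("tube",m)
E
python3 -c "
import cv2;i=cv2.imread('pics/wrist2.png')[0:290,140:400];cv2.imwrite('pics/w2c.png',cv2.resize(i,None,fx=2,fy=2))"
```

```text
movblade 1049 x [-33.2  -7.   19.3] y [47.  51.9 56.1] z 42.9
mov part 293 x [-29.9 -22.7 -15.5] y [47.  51.9 56.1] z 42.9
mov part 296 x [ 0.1  7.2 15. ] y [46.9 51.8 56.1] z 42.9
redtop 2437 x [41.3 55.2 69.8] y [70.8 83.6 95.7] z 77.6
fixroot/blade tops 168 x [26.4 32.4 37.8] y [-39.8 -34.8 -30.2] z 42.8
fixblade tip 109 x [-33.8 -29.9 -25.8] y [-39.8 -35.  -30.3] z 42.6
rootblk 1841 x [40.8 57.5 71.9] y [-62.1 -34.9  -6. ] z 44.6
beam 582 x [48.9 54.5 62.9] y [ 5.2 15.3 24.9] z 37.8
plate 30565 x [-72.4 -18.4  73.2] y [-60.2  64.5 132.7] z 9.9
tube 1350 x [-21.4   0.1  22.1] y [-14.1   6.6  13.5] z 84.1
tube 1011 x [-16.8   0.7  17.9] y [-2.9  7.5  9.8] z 115.0
```

View pics/w2c.png

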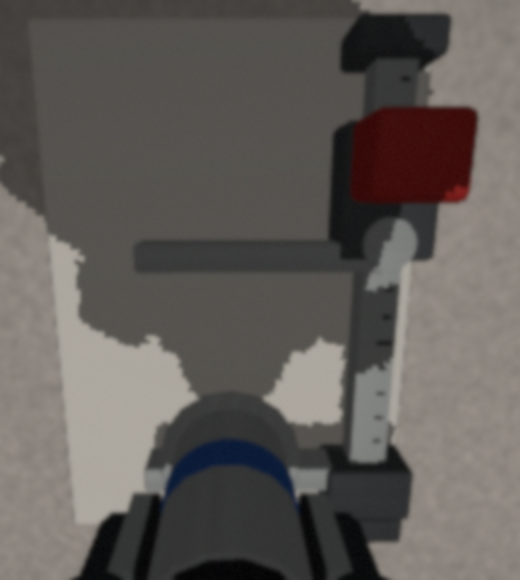

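The close view confirms the fixed face at y=-30, the moving face at +46.9, the thumb block at (55, 83.5) and the yaw. Next I lower and release the tube.

```bash
python3 - <<'E'
from h import *
from workcell import *
t=BED-7*EY
print(movel(t+[0,0,45.5],frame=Rot(1),max_speed=80,guard=12))
print(movel(t+[0,0,39],frame=Rot(1),max_speed=12,guard=4))
st=read_state();print(st['time'],st['eef_pos'],((st['eef_pos']-BED)@EX,(st['eef_pos']-BED)@EY),st['ft_force'])
open_gripper()
st=read_state();print(st['time'],st['eef_pos'],st['ft_force'],st['finger_gap'])
p=st['eef_pos']; 
movel(p+[0,0,95],frame=Rot(1),max_speed=150)
c=camera("scene");cv2.imwrite("pics/scene3.png",c["image"][100:230,230:400].repeat(4,0).repeat(4,1));np.savez("pics/scene3.npz",**c)
c=camera("wrist");cv2.imwrite("pics/wrist3.png",c["image"]);np.savez("pics/wrist3.npz",**c)
print(read_state()['time'])
E
```

```text
False
True
8.5167 [554.26352507 128.37905597  52.38696996] (np.float64(0.2502183140145132), np.float64(-6.87389155698503)) [-2.15912053  0.6750262  10.39666937]
9.0667 [553.84840258 128.27623692  51.79999735] [ 0.11033258  0.34004584 -0.65420731] 85.42558920375696
9.95
```

View pics/scene3.png

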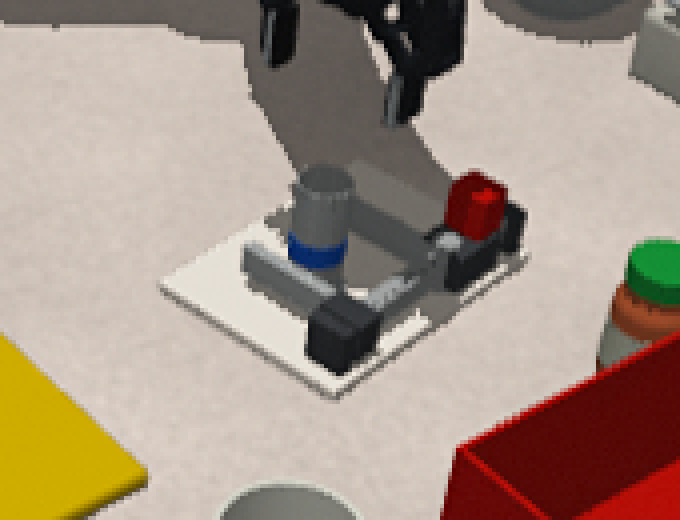

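View pics/wrist3.png

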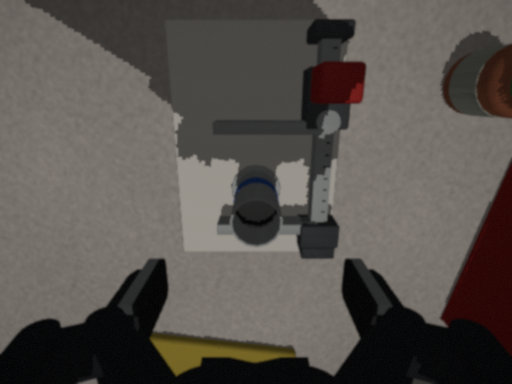

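The tube stands upright in the caliper, released, about 4 mm clear of the fixed blade. Next I close the fingers and go behind the red block.

```bash
python3 - <<'E'
from h import *
from workcell import *
R=Rot(1)
def at(y,z=52,x=55): return BED*[1,1,0]+x*EX+y*EY+np.array([0,0,z])
def rep(n):
    st=read_state();d=st['eef_pos']-BED;f=st['ft_force'];print(n,round(st['time'],2),"xy",round(d@EX,2),round(d@EY,2),"z",round(d[2]+10,1),"Fx,Fy,Fz",round(f@EX,2),round(f@EY,2),round(f[2],2))
movel(at(128,147),frame=R,max_speed=150)
clamp(); rep("closed")
print(movel(at(128,52.5),frame=R,max_speed=100,guard=10)); rep("down")
wait(.2)
c=camera("wrist");cv2.imwrite("pics/wrist4.png",c["image"])
c=camera("scene");cv2.imwrite("pics/scene4.png",c["image"][100:230,230:400].repeat(4,0).repeat(4,1))
print(movel(at(111,52.5),frame=R,max_speed=40,guard=6)); rep("near")
print(movel(at(100,52.5),frame=R,max_speed=10,guard=6)); rep("contact?")
E
```

```text
closed 11.84 xy 55.01 127.99 z 147.0 Fx,Fy,Fz -0.74 -0.18 0.0
False
down 12.93 xy 55.4 128.04 z 53.1 Fx,Fy,Fz -0.59 0.08 0.06
False
near 13.81 xy 55.04 110.95 z 52.5 Fx,Fy,Fz 0.39 0.47 -0.55
False
contact? 15.06 xy 54.97 99.93 z 52.5 Fx,Fy,Fz -0.53 3.17 -0.82
```

View pics/scene4.png

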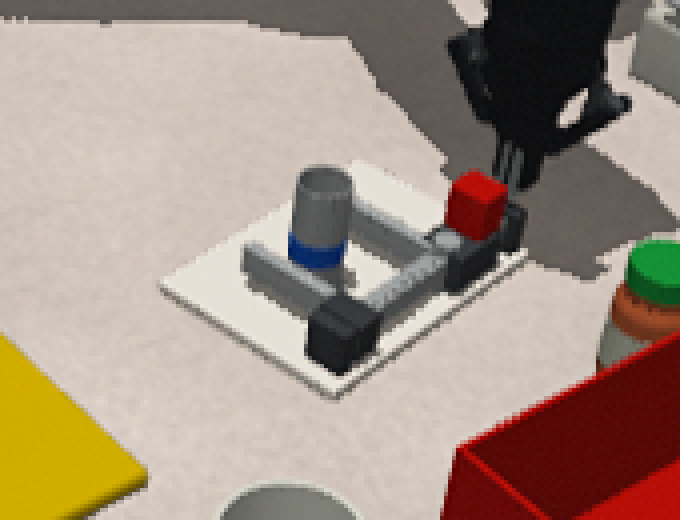

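The fingers sit behind the block and the carriage drags at about 3–4 N. I close most of the way and then approach slowly.

```bash
python3 - <<'E'
from h import *
from workcell import *
R=Rot(1)
def at(y,z=52.5,x=55): return BED*[1,1,0]+x*EX+y*EY+np.array([0,0,z])
def rep(n):
    st=read_state();d=st['eef_pos']-BED;f=st['ft_force'];print(n,round(st['time'],2),"xy",round(d@EX,2),round(d@EY,2),"z",round(d[2]+10,1),"Fx,Fy,Fz",round(f@EX,2),round(f@EY,2),round(f[2],2))
    return d@EY
print(movel(at(74),frame=R,max_speed=20,guard=6)); y=rep("fast")
c=camera("scene");cv2.imwrite("pics/scene5.png",c["image"][100:230,230:400].repeat(4,0).repeat(4,1));
P=None
from h import cloud
movel(at(y+2),frame=R,max_speed=10); wait(.3); rep("back")
hit=movel(at(y-8),frame=R,max_speed=2.5,guard=6.3); print(hit); rep("slow")
wait(.1); rep("held")
E
```

```text
False
fast 16.51 xy 54.98 73.87 z 52.5 Fx,Fy,Fz -0.21 2.01 -1.07
back 17.19 xy 55.01 75.81 z 52.5 Fx,Fy,Fz 0.28 0.15 1.0
True
slow 19.76 xy 54.77 67.28 z 52.2 Fx,Fy,Fz -0.74 -0.31 -0.13
held 19.86 xy 54.56 67.49 z 52.0 Fx,Fy,Fz -0.18 -0.65 -0.01
```

View pics/scene5.png

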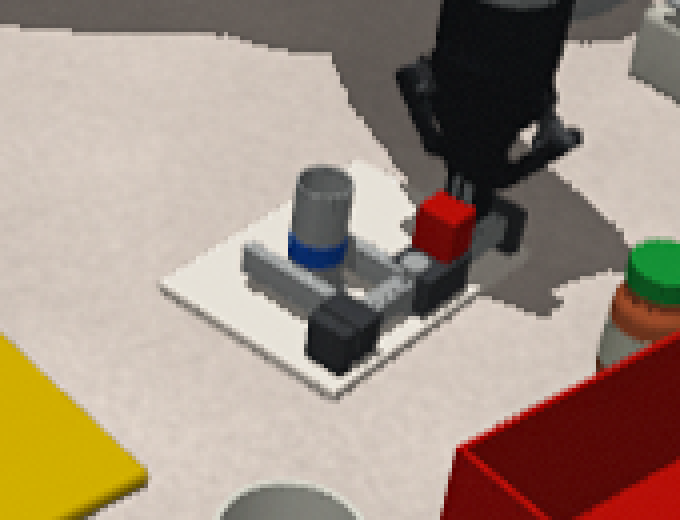

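```bash
python3 - <<'E'
from h import *
from workcell import *
for n in ["wrist","scene"]:
    c=camera(n);cv2.imwrite(f"pics/{n}6.png",c["image"] if n=="wrist" else c["image"][100:230,230:400].repeat(4,0).repeat(4,1));np.savez(f"pics/{n}6.npz",**c)
    P=cloud(c);z=P[...,2];Q=P-BED;cx=Q@EX;cy=Q@EY
    def s(nm,m): 
        if m.sum()>5: print(n,nm,m.sum(),"x",np.percentile(cx[m],[1,50,99]).round(1),"y",np.percentile(cy[m],[1,50,99]).round(1))
    s("movblade tip",(abs(z-43)<3)&(cx<-20)&(cx>-60)&(cy>-5)&(cy<60))
    s("movblade root",(abs(z-43)<3)&(cx<35)&(cx>22)&(cy>-5)&(cy<60))
    s("red",(abs(z-78)<3)&(cx>35)&(cx<80)&(cy>20)&(cy<130))
    s("tube",(z>55)&(z<94)&(abs(cx)<25)&(cy<15)&(cy>-45))
    s("rim",(z>90)&(z<98)&(abs(cx)<25)&(cy<15)&(cy>-45))
    s("fix",(abs(z-43)<3)&(cx<-20)&(cx>-60)&(cy<-25)&(cy>-60))
E
```

```text
wrist movblade tip 62 x [-33.5 -30.7 -25.9] y [12.5 15.6 16.7]
wrist red 688 x [41.8 54.8 68.1] y [31.3 74.1 78.7]
scene movblade root 17 x [22.6 28.8 34.3] y [ 4.8 10.9 16.6]
scene red 103 x [41.9 59.7 70.9] y [30.5 45.1 74.6]
scene tube 257 x [-16.3   5.1  19.4] y [-30.4 -20.1   7.8]
scene rim 72 x [-16.8   0.7  18.5] y [-29.2  -9.9   8.4]
scene fix 17 x [-32.6 -27.2 -20.4] y [-39.3 -35.8 -28.4]
```

View pics/wrist6.png

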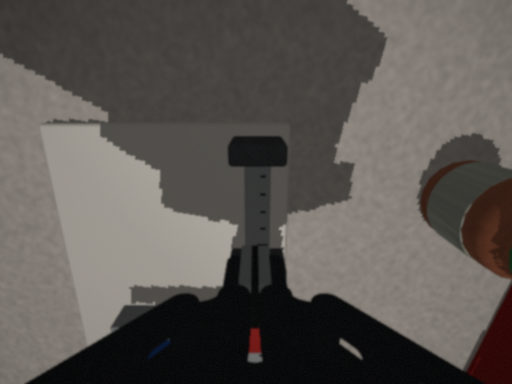

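View pics/scene6.png

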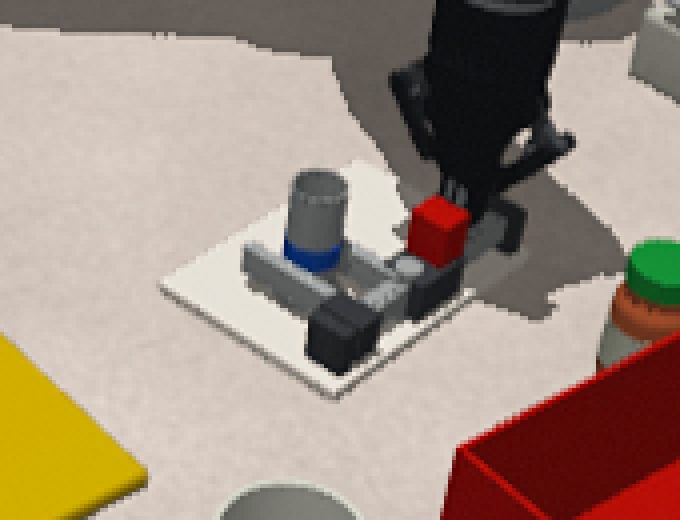

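The jaw has reached the tube: the face reads about +6.7, a 36.7 mm opening against a grip width of 35.3. It isn't clear yet that both blades touch. I repeat the push with the same light guard; a held tube stops it at the same place.

```bash
python3 - <<'E'
from h import *
from workcell import *
R=Rot(1)
def at(y,z=52.5,x=55): return BED*[1,1,0]+x*EX+y*EY+np.array([0,0,z])
def rep(n):
    st=read_state();d=st['eef_pos']-BED;f=st['ft_force'];print(n,round(st['time'],2),"xy",round(d@EX,2),round(d@EY,2),"z",round(d[2]+10,1),"Fx,Fy,Fz",round(f@EX,2),round(f@EY,2),round(f[2],2))
    return d@EY
movel(at(69.5),frame=R,max_speed=10); wait(.3); rep("back")
hit=movel(at(62),frame=R,max_speed=2.5,guard=6.3); print(hit); rep("slow")
for i in range(3): wait(.03); rep("held")
c=camera("wrist");P=cloud(c);z=P[...,2];Q=P-BED;cx=Q@EX;cy=Q@EY
m=(abs(z-43)<3)&(cx<-20)&(cx>-60)&(cy>-5)&(cy<60);print(np.percentile(cy[m],[50,99]))
E
```

```text
back 20.55 xy 55.01 69.45 z 52.5 Fx,Fy,Fz -0.53 0.06 -0.9
True
slow 21.8 xy 54.75 67.25 z 52.2 Fx,Fy,Fz 0.09 0.44 0.75
held 21.83 xy 54.65 67.23 z 52.1 Fx,Fy,Fz 0.57 -0.13 0.25
held 21.87 xy 54.6 67.22 z 52.0 Fx,Fy,Fz 0.16 0.08 -0.48
held 21.9 xy 54.56 67.23 z 52.0 Fx,Fy,Fz 0.07 0.27 -0.65
[15.46045818 16.99023509]
```

It stopped at the same place (67.25 against 67.28), and the free carriage moved well below this guard force, so both blades are loaded. I retreat and check.

```bash
python3 - <<'E'
from h import *
from workcell import *
R=Rot(1)
def at(y,z=52.5,x=55): return BED*[1,1,0]+x*EX+y*EY+np.array([0,0,z])
movel(at(85),frame=R,max_speed=30)
movel(at(85,170),frame=R,max_speed=120)
movel(at(20,250,-5),frame=R,max_speed=150); wait(.2)
for n in ["wrist","scene","top"]:
    c=camera(n);np.savez(f"pics/{n}7.npz",**c)
    cv2.imwrite(f"pics/{n}7.png",c["image"])
    if n=="scene": cv2.imwrite("pics/scene7c.png",cv2.resize(c["image"][120:210,260:370],None,fx=6,fy=6,interpolation=2))
    P=cloud(c);z=P[...,2];Q=P-BED;cx=Q@EX;cy=Q@EY
    def s(nm,m): 
        if m.sum()>5: print(n,nm,m.sum(),"x",np.percentile(cx[m],[1,50,99]).round(1),"y",np.percentile(cy[m],[1,50,99]).round(1))
    s("mov tip",(abs(z-43)<3)&(cx<-18)&(cx>-60)&(cy>-5)&(cy<60))
    s("mov root",(abs(z-43)<3)&(cx<35)&(cx>18)&(cy>0)&(cy<25))
    s("red",(abs(z-78)<3)&(cx>35)&(cx<80)&(cy>20)&(cy<130))
    s("tube",(z>55)&(z<90)&(abs(cx)<25)&(cy<15)&(cy>-45))
    s("rim",(z>90)&(z<98)&(abs(cx)<25)&(cy<15)&(cy>-45))
    s("fix",(abs(z-43)<3)&(cx<-18)&(cx>-60)&(cy<-25)&(cy>-60))
print(read_state()['time'],read_state()['ft_force'])
E
```

```text
wrist mov tip 121 x [-33.9 -25.7 -18.5] y [ 5.6 10.9 15.8]
wrist mov root 130 x [18.  26.3 34.5] y [ 5.7 10.8 15.9]
wrist red 685 x [41.3 55.3 70. ] y [30.7 43.5 55.6]
wrist tube 963 x [-16.1   0.2  16.8] y [-29.3 -16.2   5.7]
wrist rim 256 x [-16.9   0.8  17.6] y [-30.1 -14.    5.6]
wrist fix 98 x [-33.8 -26.5 -20.2] y [-40.1 -35.1 -30.3]
scene mov root 20 x [19.3 27.4 33. ] y [ 5.3 10.6 18.6]
scene red 78 x [42.7 59.3 71.4] y [28.8 41.7 55.7]
scene tube 223 x [-16.1   5.2  19.1] y [-29.8 -20.4   7.1]
scene rim 68 x [-17.    3.4  19.6] y [-29.5 -13.4   7.6]
scene fix 18 x [-33.3 -25.9 -19.3] y [-40.4 -36.2 -30.8]
top mov tip 41 x [-35.  -26.6 -18.3] y [ 0.5 12.6 17.4]
top mov root 22 x [22.2 30.9 34.4] y [ 7.7 14.3 17.8]
top red 178 x [39.5 53.7 68.7] y [32.2 44.2 57.3]
top tube 311 x [-19.1   0.4  15.7] y [-28.2  -8.4   6.6]
top rim 64 x [-18.7  -1.5  17. ] y [-27.9 -10.8   6.7]
top fix 41 x [-35.  -26.8 -18.3] y [-38.2 -33.6 -29. ]
25.1167 [-0.17849772  0.45655072 -0.36314249]
```

View pics/wrist7.png

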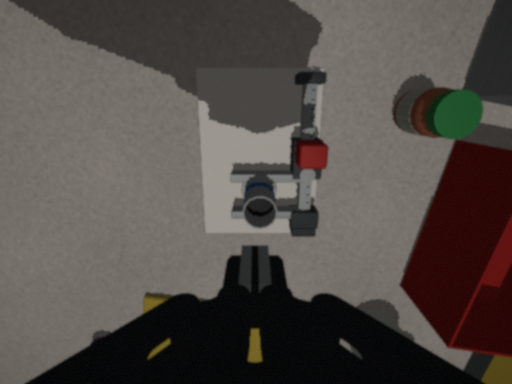

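View pics/scene7c.png

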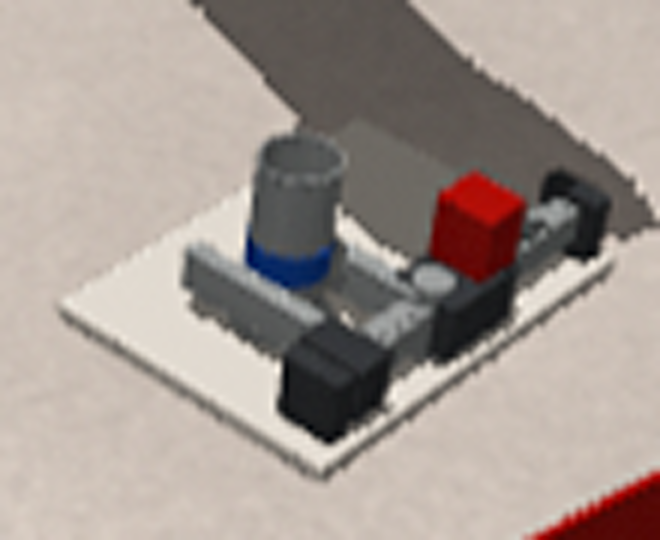

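View pics/top7.png

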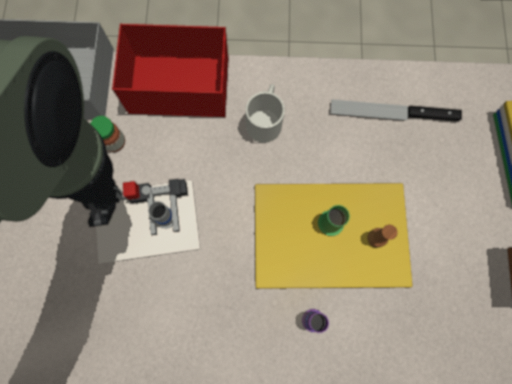

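The tube fills the 35.8 mm gap (faces at -30.2 and +5.6, tube from -30.1 to +5.7). The blade tip and root agree, so there is no lean. The first push may have left only about 2 N, so I confirm with one slightly firmer push.

```bash
python3 - <<'E'
from h import *
from workcell import *
R=Rot(1)
def at(y,z=52.5,x=55): return BED*[1,1,0]+x*EX+y*EY+np.array([0,0,z])
def rep(n):
    st=read_state();d=st['eef_pos']-BED;f=st['ft_force'];print(n,round(st['time'],2),"xy",round(d@EX,2),round(d@EY,2),"z",round(d[2]+10,1),"Fx,Fy,Fz",round(f@EX,2),round(f@EY,2),round(f[2],2))
movel(at(85,170),frame=R,max_speed=150)
movel(at(85),frame=R,max_speed=100,guard=10)
movel(at(69.5),frame=R,max_speed=20,guard=6); wait(.3); rep("near")
print(movel(at(65.5),frame=R,max_speed=2,guard=7.3)); rep("push")
movel(at(85),frame=R,max_speed=30)
movel(at(85,170),frame=R,max_speed=120)
movel(at(20,250,-5),frame=R,max_speed=150); wait(.3)
c=camera("wrist");cv2.imwrite("pics/wrist8.png",c["image"])
P=cloud(c);z=P[...,2];Q=P-BED;cx=Q@EX;cy=Q@EY
def s(nm,m): print(nm,m.sum(),"x",np.percentile(cx[m],[1,50,99]).round(1),"y",np.percentile(cy[m],[1,50,99]).round(1))
s("mov tip",(abs(z-43)<3)&(cx<-18)&(cx>-60)&(cy>0)&(cy<60))
s("mov root",(abs(z-43)<3)&(cx<35)&(cx>18)&(cy>0)&(cy<25))
s("red",(abs(z-78)<3)&(cx>35)&(cx<80)&(cy>20)&(cy<130))
s("rim",(z>90)&(z<98)&(abs(cx)<25)&(cy<15)&(cy>-45))
c=camera("scene");cv2.imwrite("pics/scene8.png",c["image"]); rep("end")
E
```

```text
near 28.61 xy 54.98 69.58 z 52.5 Fx,Fy,Fz -0.38 0.1 -0.26
True
push 29.71 xy 54.76 67.14 z 52.2 Fx,Fy,Fz 0.14 -0.52 0.87
mov tip 112 x [-33.9 -26.2 -18.5] y [ 6.6 11.4 15.9]
mov root 131 x [18.1 26.4 34.7] y [ 5.6 10.7 15.7]
red 687 x [41.4 55.4 70. ] y [30.5 43.4 55.4]
rim 250 x [-16.9  -0.1  17.6] y [-30.3 -14.8   5.5]
end 32.92 xy -4.99 20.05 z 249.8 Fx,Fy,Fz -0.76 -0.12 0.43
```

View pics/scene8.png

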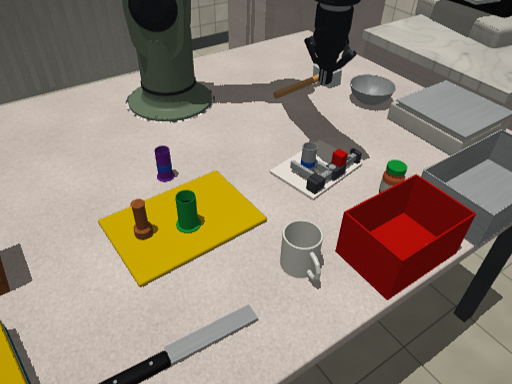

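The firmer push stopped only 0.1 mm further on, so the tube is solidly held. In the scene view it stands upright at (309,155), the hand is clear, and the green tube, pusher and mug are where they were.

```bash
python3 -c "
from workcell import *
finish_job()"
```

```text
the job is handed in; nothing more can be done
```

I stood the blue-banded steel tube between the caliper blades, released it, and slid the jaw shut by pushing only the outer face of the red thumb block. The hand is clear of everything, and I handed the job in at about 33 s.

- **Grip:** I made three slow pushes, with force limits of 6.3, 6.3 and 7.3 N. They stopped at 67.28, 67.25 and 67.14 mm. A loose carriage would have kept sliding, so both blades are bearing on the tube. Less the nominal 4 N of carriage drag, I estimate 2–3 N on the blades. I could not measure that directly, because the force reading had dropped to about zero once each push stopped.
- **Position:** the blade gap is about 35.8 mm by the wrist camera, and the tube fills it. The fingers measured 35.3 mm across the tube when gripping it.
- **Lean:** after the first pushes the moving blade's tip and root agreed to about 0.1 mm. In the last picture they differed by 0.2–1.0 mm, depending on which edge is compared. I put that down to pixel noise, since the force stayed low, but it is the one check that disagreed slightly.
- **Surroundings:** in the last scene picture the tube is upright, and the green tube, pusher, mug and purple look-alike appear undisturbed.

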